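Put a returned part's tray into the bay of its kind

ROBOT

A 6-joint arm with a two-finger parallel gripper is mounted at the origin on the work surface. World frame = base frame: x ahead of the robot, y to its left, z up, the work surface at z = 0. Lengths are in m, angles in rad, forces in N, time in s.
With the tool pointing down it reaches from about 0.25 to 0.775 m from the base axis. Payload 8.9 kg.
Tool frame: the origin (TCP) lies between the finger pads; the fingertips stand 8 mm ahead of it and the grasp point (between the pads) lies 11 mm behind it; z points along the fingers, y is the line along which they close (so a half turn about z gives the same grasp; the last joint's range is limited). The gripper opens to 85 mm and grips with 20 to 120 N. Pads are 22 mm wide; open, the fingers measure 114 mm over their backs; the gripper's body (76 mm by 85 mm) begins 54 mm behind the grasp point. The pads swing forward as they close: fully open they stand 13 mm farther back than shut.
Start: joints at [-1.442, 0.291, -0.153, 1.127, 0, 1.431], TCP at [0.139, -0.506, 0.239] pointing down, gripper open.
Joint ranges: [-2.52, 2.52], [-0.91, 1.74], [-1.3, 1.37], [-1.96, 2.02], [-1.52, 1.47], [-3.14, 3.14]. Speed limits (rad/s): [2.22, 2.22, 2.79, 3.14, 3.14, 3.14].

INTERFACE

Orientations are given as a unit quaternion [w, x, y, z].
In Python, from rig import arm gives the robot as it stands.
- The arm moves only by the tool carry_out, never from a script. Its argument "steps" is a list of rows, each an object with "hand": the opening, from 0 (shut) to 1 (fully open); "travel": the shift along the tool's x, y, z as a fraction of full scale, a list of three; "yaw": the turn about the tool's z as a fraction of full scale. In form: [{"hand": hand, "travel": [x, y, z], "yaw": yaw}, ...]. A call has 1 to 20 rows; each row shifts and turns the commanded pose from where the row before left it, along the tool's axes as they then stand; what a row does not reach is not made up. Full scale, the value 1, is 0.02 m for a shift and 0.15 rad for a turn. A row lasts 1/8 s, in which the tool goes at most 62.5 mm and 10.7 degrees, less where a joint would pass 70% of its speed; a pose out of reach is approached as far as the arm can. A call with a number of a shift or a turn outside -1 to 1 is refused whole. A call with a gripper value outside its range is refused whole. The fingers move at their own pace and stop on an object; the grip force is fixed at half the most. Time passes only in rows, so rows that do not move let the fingers close. It gives the time, the measured TCP pose, the force, the opening and the grip force at its end, in the units of the state.
- arm.get_state(): the state, without advancing time (a new reading comes with each control period).
- arm.get_image(name): name is "scene" or "top" or "wrist"; returns a dict with "frame" (480x640x3 uint8, red, green, blue), "intrinsics" (3x3 intrinsics, pixels), "rvec" (rotation vector, rad) and "tvec" (3), from world to camera coordinates, as OpenCV has them; the wrist camera has in their place "hand_eye" (4x4, takes a point from camera to tool coordinates, whose origin is the TCP and whose axes are the flange's). Camera axes: x right, y down, z forward; pixel columns grow to the right and rows downward; lengths in m; the calibration is good to about 2 mm. A picture is of the moment at which its call begins: read the wrist's pose just before it. There is no depth.
- arm.finish_job(): hands the job in; it is judged then, once.
Trained networks look in a picture, given as the dict that the camera call returned (one of the last four; its "shot" number tells which), for a name from the list of things; names that differ only in an ending like _2 or _b are one class to them, and where a whole thing is asked for, a point or a joint stands for the part that bears it (a point fixed in the world has none). Each returns a list of dicts, best first, with "conf" (0 to 1); they miss things now and then, are a little off and sometimes report something else, mostly with a low value. They report only what shows in the picture. A call takes as long as a camera call.
- arm.spot_in(picture, query): "box" ([left, top, right, bottom] in pixels, round what is visible of it).
- arm.landmark_of(picture, query): "pixel" ([column, row] in pixels: a listed point, or the origin of a listed thing).
The state is a dict: "t": time; "joint_positions": joint angles; "joint_vel": joint speeds; "joint_efforts": joint torques, N m; "position": TCP position; "orientation": TCP orientation; "ft_force": force on the tool from outside, world axes, zero at the start; "torque": the same for the moment, N m; "width": finger opening in m; "grip_force": force on a finger pad.
Only numpy, scipy, OpenCV 4.12 (cv2) and the standard library are available. Lean on these libraries where they do the work, as an engineer would, in place of code of your own. Each camera call takes 0.05 s, during which the arm holds its last target. There are 200 camera calls.

TASK

Look which returned part lies in the grey tray and slide the tray, flat on the bench with its part in it, into the rack bay whose sample on top is the same kind of part - not into any other bay. Push it squarely home against the back stop and keep it pressed there for a good second, so that the sprung confirm plunger stays pushed in and the put is counted; then let go and leave the tray in the bay. Do not lift or tip the tray, and leave the vise and the waiting parts undisturbed.

Things in the scene. Friction and masses are not known exactly. Their poses are not given: they have to be found in the camera images.
- tray: Loose open grey plastic tray holding one part, 110 mm along its x, 120 mm along its y (too wide to span), 40 mm high, walls and floor 5 mm thick, 0.34 to 0.75 kg with its part; a white label on its -x (robot) end. Origin: centre of its underside. It starts within 0.4 rad of yaw 0.
- rack: Fixed sort rack: grey housing 90 mm deep, 456 wide, 70 high; 4 steel dividers (80 mm long, 6 thick, 55 high) before it make 3 bays, 144 mm wide, bench as floor, open to the robot. Origin: on the bench, middle of the housing's front face, the bays' back stop; x points into the bays, dividers span x = -80 to 0 mm, bay centre lines y = 150, 0, -150 mm. A tray fully home has its centre at x = -55 mm.
- shower_head: Loose white plastic shower head standing on its face: 84 mm across the face, tapering to a 31 mm nut, 62 mm high. Origin: middle of its underside. It lies either in the tray or, if it is not the part to be sorted, on a cork pad.
- pipe_elbow: Loose copper 90 degree pipe elbow lying flat: tube 29 to 33 mm thick, 63 mm overall either way. Origin: middle of its underside. It lies either in the tray or, if it is not the part to be sorted, on a cork pad.
- cabinet_knob: Loose black nylon cabinet knob standing on its foot: head 56 mm across, foot 38 mm, 43 mm high. Origin: middle of its underside. It lies either in the tray or, if it is not the part to be sorted, on a cork pad.
- sample_shower_head: The sample that marks one of the bays: the same kind of part (white plastic shower head), fixed on an 85 mm square aluminium plate on top of the rack's housing, 70 mm above the bench. Origin: 70 mm above the bench, right over the stop face on the bay's centre line, 45 mm before the plate's middle; x points along the bay, away from the robot (as the rack's x). Which bay it marks varies.
- sample_pipe_elbow: The sample that marks one of the bays: the same kind of part (copper 90 degree pipe elbow), fixed on an 85 mm square aluminium plate on top of the rack's housing, 70 mm above the bench. Origin: 70 mm above the bench, right over the stop face on the bay's centre line, 45 mm before the plate's middle; x points along the bay, away from the robot (as the rack's x). Which bay it marks varies.
- sample_cabinet_knob: The sample that marks one of the bays: the same kind of part (black nylon cabinet knob), fixed on an 85 mm square aluminium plate on top of the rack's housing, 70 mm above the bench. Origin: 70 mm above the bench, right over the stop face on the bay's centre line, 45 mm before the plate's middle; x points along the bay, away from the robot (as the rack's x). Which bay it marks varies.
- plunger_left (a joint): Sprung orange confirm plunger (18 mm across, 20 mm above the bench) in the middle of the left (+y) bay's back stop: 0 m when out (12 mm proud of the stop face), 0.012 m when pushed flush by a tray that is fully home. The spring takes 1.2 N to start and 3.6 N when flush, and may push a released tray back by up to about 12 mm.
- plunger_mid (a joint): Sprung orange confirm plunger (18 mm across, 20 mm above the bench) in the middle of the middle bay's back stop: 0 m when out (12 mm proud of the stop face), 0.012 m when pushed flush by a tray that is fully home. The spring takes 1.2 N to start and 3.6 N when flush, and may push a released tray back by up to about 12 mm.
- plunger_right (a joint): Sprung orange confirm plunger (18 mm across, 20 mm above the bench) in the middle of the right (-y) bay's back stop: 0 m when out (12 mm proud of the stop face), 0.012 m when pushed flush by a tray that is fully home. The spring takes 1.2 N to start and 3.6 N when flush, and may push a released tray back by up to about 12 mm.
- vise: Fixed blue cast iron bench vise gripping a brass faucet handle. Origin: on the bench, 38 mm to +x of its rear end; the vise spans x = -222 (screw and tommy bar, towards the robot) to -38 mm and 49 mm to either side of it; 149 mm high with the faucet handle. It stands in the same row as the tray and the pads; the strip between that row and the rack is free.
- pad_a: Fixed square cork pad, 90 mm wide, 5 mm thick, with a waiting part in its middle. Origin: on the bench, 33 mm to +x of the pad's centre.
- pad_b: Fixed square cork pad, 90 mm wide, 5 mm thick, with a waiting part in its middle. Origin: on the bench, 33 mm to +x of the pad's centre.

How it is judged:
By the outcome, as a careful person would: the job done as asked, in the order asked, and still so for the second after the job is handed in, with the robot touching nothing.
It also fails if it takes over 70 s, if anything falls off the work surface, if the arm or the gripper's body presses on something with over 40 N, if the wrist force passes 120 N, or if a joint passes its speed limit or range.

## Working session

There is one attempt and no reset: what is moved stays moved. The work goes in short steps, Python scripts to look and compute and a tool call to move; the robot and the scene stay as the last step left them, time stands still between calls to the robot, and variables do not carry over. Pictures are saved under pics/ and viewed, at most 10 in all, crops included, and the job is handed in when it is done.

Besides the shell and the picture viewer there is one more tool, called as a command line: name --argument value ..., lists and objects as JSON in quotes. carry_out: Moves the arm, as the interface text tells. Shift numbers are shares of 0.02 m and turn numbers shares of 0.15 rad, none past 1 either way. Its arguments: {"type":"object","properties":{"steps":{"type":"array","items":{"type":"object","properties":{"hand":{"type":"number"},"travel":{"type":"array","items":{"type":"number"}},"yaw":{"type":"number"}}}}},"required":["steps"]}

```bash
mkdir -p pics; ls; cat > h.py <<'E'
import numpy as np, cv2
from rig import arm
def ray(im,px,z):
    R=cv2.Rodrigues(np.array(im["rvec"],float))[0]; t=np.array(im["tvec"],float).ravel()
    d=R.T@np.linalg.inv(np.array(im["intrinsics"]))@np.array([px[0],px[1],1.]); c=-R.T@t
    return c+d*(z-c[2])/d[2]
def proj(im,P):
    return cv2.projectPoints(np.array(P,float).reshape(-1,1,3),np.array(im["rvec"],float),np.array(im["tvec"],float),np.array(im["intrinsics"],float),None)[0].reshape(-1,2)
def save(im,n): cv2.imwrite(f"pics/{n}.png",cv2.cvtColor(im["frame"],cv2.COLOR_RGB2BGR))
E
python3 - <<'E'
from h import *
for n in("top","scene"):
    im=arm.get_image(n); save(im,n+"0")
    for q,z in [("tray",0),("rack",0),("vise",0),("pad_a",0),("shower_head",.005),("pipe_elbow",.005),("cabinet_knob",.005),("sample_shower_head",.07),("sample_pipe_elbow",.07),("sample_cabinet_knob",.07),("plunger_mid",.02)]:
        for r in arm.landmark_of(im,q)[:2]:
            print(n,q,round(r["conf"],2),np.round(r["pixel"]),ray(im,r["pixel"],z).round(3))
s=arm.get_state(); print(s["position"],s["orientation"],s["t"])
E
```

```text
pics
top tray 0.71 [263. 306.] [0.481 0.109 0.   ]
top rack 0.58 [378. 345.] [ 0.438 -0.11   0.   ]
top rack 0.57 [329. 175.] [0.75  0.022 0.   ]
top pad_a 0.81 [160. 296.] [0.473 0.3   0.   ]
top pad_a 0.68 [378. 325.] [ 0.473 -0.107  0.   ]
top shower_head 0.9 [376. 344.] [ 0.439 -0.106  0.005]
top pipe_elbow 0.56 [265. 309.] [0.476 0.103 0.005]
top cabinet_knob 0.73 [158. 315.] [0.439 0.296 0.005]
top sample_shower_head 0.55 [248. 150.] [0.753 0.171 0.07 ]
top sample_pipe_elbow 0.6 [333. 158.] [0.757 0.016 0.07 ]
top sample_cabinet_knob 0.8 [412. 171.] [ 0.753 -0.13   0.07 ]Traceback (most recent call last):
  File "<stdin>", line 5, in <module>
ValueError: it knows: cabinet_knob, pad, pipe_elbow, rack, sample_cabinet_knob, sample_pipe_elbow, sample_shower_head, shower_head, tray, vise
```

View pics/top0.png

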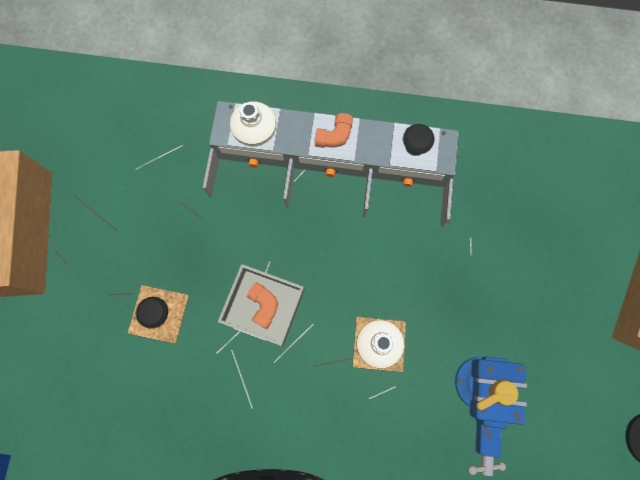

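The tray (263,306) holds the copper elbow. The samples from left to right are shower head, elbow (335,130) and knob, so the middle bay is the target. Next I'll measure the tray and rack poses accurately.

```bash
cat >> h.py <<'E'
from scipy.optimize import least_squares
def tray_mask(im,c0):
    hsv=cv2.cvtColor(im["frame"],cv2.COLOR_RGB2HSV)
    m=~((hsv[...,1]>90)&(hsv[...,0]>45)&(hsv[...,0]<100))
    p=proj(im,[[c0[0],c0[1],.02]])[0]
    k=np.zeros(m.shape,np.uint8); k[m]=255
    k=cv2.morphologyEx(k,cv2.MORPH_OPEN,np.ones((7,7),np.uint8))
    n,l=cv2.connectedComponents(k)
    return (l==l[int(p[1]),int(p[0])]).astype(np.uint8)
def hull(im,x,y,a):
    c,s=np.cos(a),np.sin(a)
    P=[[x+c*u-s*v,y+s*u+c*v,z] for u in(-.055,.055) for v in(-.06,.06) for z in(0,.04)]
    return cv2.convexHull(proj(im,P).astype(np.float32)).reshape(-1,2)
def fit_tray(im,c0):
    m=tray_mask(im,c0); cs=max(cv2.findContours(m,cv2.RETR_EXTERNAL,cv2.CHAIN_APPROX_NONE)[0],key=cv2.contourArea)
    pts=cv2.convexHull(cs).reshape(-1,2); pts=cs.reshape(-1,2).astype(float)
    f=lambda q:[cv2.pointPolygonTest(hull(im,*q).reshape(-1,1,2),(float(p[0]),float(p[1])),True) for p in pts]
    r=least_squares(f,[c0[0]-0,c0[1],c0[2]],loss="soft_l1",diff_step=1e-3,x_scale=[.01,.01,.1])
    return r.x,np.sqrt(np.mean(np.square(r.fun))),m.sum()
E
python3 - <<'E'
from h import *
im=arm.get_image("top")
for a in(-.35,.0,-.2,.2): print(fit_tray(im,(.481,.109,a)))
q=fit_tray(im,(.481,.109,-.2))[0]
hsv=cv2.cvtColor(im["frame"],cv2.COLOR_RGB2HSV)
o=((hsv[...,0]<18)&(hsv[...,1]>200)&(hsv[...,2]>150)).astype(np.uint8)
n,l,st,ce=cv2.connectedComponentsWithStats(o)
for i in range(1,n):
    if st[i,4]>15: print(st[i],ce[i].round(1),ray(im,ce[i],.02).round(4))
f=im["frame"].copy()
cv2.polylines(f,[hull(im,*q).astype(int)],True,(255,0,0))
R=np.array([.752,.018]);a=0.
P=[[.752-d,.018+y,h] for y in(225,75,-75,-225) for d,h in((0,.055),(.08,.055)) for y in[y/1000]]
for p in proj(im,P): cv2.circle(f,tuple(int(v) for v in p),2,(255,0,255),-1)
c=cv2.resize(f[90:360,190:470],(800,771)); 
cv2.imwrite("pics/crop.png",cv2.cvtColor(cv2.resize(f[90:360,190:470],(622,600),interpolation=cv2.INTER_CUBIC),cv2.COLOR_RGB2BGR))
s=arm.get_state(); print(s["position"],s["orientation"],s["t"],s["width"])
im=arm.get_image("scene"); save(im,"scene0")
for r in arm.landmark_of(im,"tray")+arm.landmark_of(im,"rack"): print(r["conf"],ray(im,r["pixel"],0))
E
```

```text
(array([ 0.48027135,  0.10854994, -0.21632115]), np.float64(0.46039860712416275), np.uint64(4493))
(array([ 0.48027134,  0.1085499 , -0.21632008]), np.float64(0.4603972549141835), np.uint64(4493))
(array([ 0.48026991,  0.10854991, -0.21630576]), np.float64(0.46038441262967034), np.uint64(4493))
(array([ 0.4802709 ,  0.1085499 , -0.21634067]), np.float64(0.4603989792769316), np.uint64(4493))
[249 159   9   6  35] [253.  161.5] [0.7509 0.1698 0.02  ]
[327 169   8   6  35] [330.3 171.3] [0.7512 0.0192 0.02  ]
[404 179   8   6  38] [407.6 181.2] [ 0.751  -0.1305  0.02  ]
[ 0.13893117 -0.50626585  0.23931009] [-1.13411584e-05  9.91047014e-01  1.33513357e-01  2.87077868e-06] 0.6 0.08519640855442848
0.62 [0.48119199 0.10867207 0.        ]
```

View pics/crop.png

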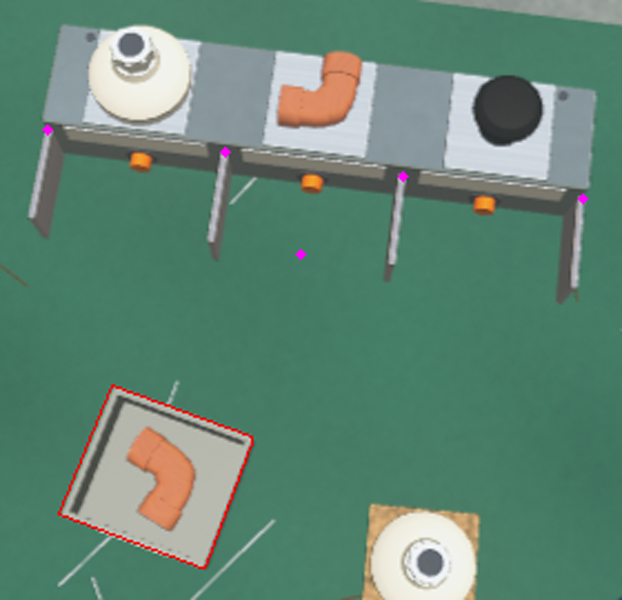

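View pics/scene0.png

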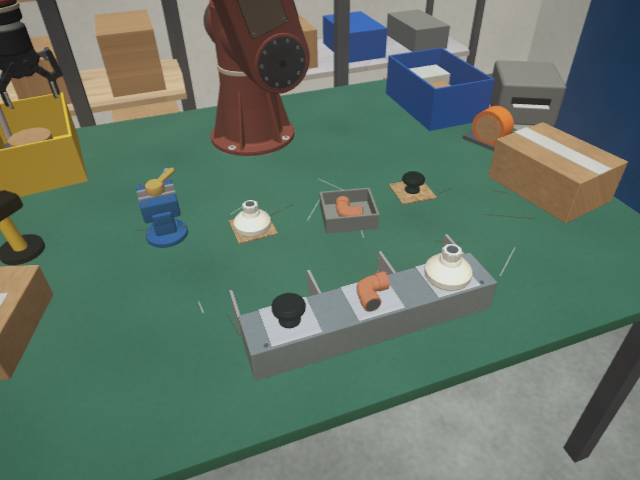

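The box fit matches the tray to under 1 px: centre (0.480, 0.1085), yaw -0.216. The three plungers give a rack yaw of about 0 and an origin near (0.757, 0.019).

1. Push with open fingers on the tray's +y face, sliding it to y≈0.019 and squaring it.
2. Push it along +x into the middle bay.

carry_out --steps '[{"hand": 1, "travel": [0.9, -0.98, 0], "yaw": 0}, {"hand": 1, "travel": [0.9, -0.98, 0], "yaw": 0}, {"hand": 1, "travel": [0.9, -0.98, 0], "yaw": 0}, {"hand": 1, "travel": [0.9, -0.98, 0], "yaw": 0}, {"hand": 1, "travel": [0.9, -0.98, 0], "yaw": 0}, {"hand": 1, "travel": [0.9, -0.98, 0], "yaw": 0}, {"hand": 1, "travel": [0.9, -0.98, 0], "yaw": 0}, {"hand": 1, "travel": [0.9, -0.98, 0], "yaw": 0}, {"hand": 1, "travel": [0.9, -0.98, 0], "yaw": 0}, {"hand": 1, "travel": [0.9, -0.98, 0], "yaw": 0}, {"hand": 1, "travel": [0.9, -0.98, 0], "yaw": 0}, {"hand": 1, "travel": [0.9, -0.98, 0], "yaw": 0}, {"hand": 1, "travel": [0.9, -0.98, 0], "yaw": 0}, {"hand": 1, "travel": [0.9, -0.98, 0], "yaw": 0}, {"hand": 1, "travel": [0.9, -0.98, 0], "yaw": 0}, {"hand": 1, "travel": [0.9, -0.98, 0], "yaw": 0}, {"hand": 1, "travel": [0.9, -0.98, 0], "yaw": 0}, {"hand": 1, "travel": [0.9, -0.98, 0], "yaw": 0}, {"hand": 1, "travel": [0.9, -0.98, 0], "yaw": 0}, {"hand": 1, "travel": [0.9, -0.98, 0], "yaw": 0}]'

```text
t: 3.25
position: [0.3828, -0.0322, 0.2395]
orientation: [0.0, 0.991, 0.134, 0.0]
ft_force: [-0.0, -0.5, -0.0]
width: 0.0853
grip_force: 0.0
```

carry_out --steps '[{"hand": 1, "travel": [0.89, -0.99, 0], "yaw": 0}, {"hand": 1, "travel": [0.89, -0.99, 0], "yaw": 0}, {"hand": 1, "travel": [0.89, -0.99, 0], "yaw": 0}, {"hand": 1, "travel": [0.89, -0.99, 0], "yaw": 0}, {"hand": 1, "travel": [0.89, -0.99, 0], "yaw": 0}, {"hand": 1, "travel": [0.89, -0.99, 0], "yaw": 0}, {"hand": 1, "travel": [0.89, -0.99, 0], "yaw": 0}, {"hand": 1, "travel": [0.89, -0.99, 0], "yaw": 0}, {"hand": 1, "travel": [0.89, -0.99, 0], "yaw": 0}, {"hand": 1, "travel": [0.89, -0.99, 0], "yaw": 0}, {"hand": 1, "travel": [0, 0, 0.5], "yaw": -0.9}, {"hand": 1, "travel": [0, 0, 0.5], "yaw": -0.9}, {"hand": 1, "travel": [0, 0, 0.5], "yaw": -0.9}, {"hand": 1, "travel": [0, 0, 0.5], "yaw": -0.9}, {"hand": 1, "travel": [0, 0, 0.5], "yaw": -0.9}, {"hand": 1, "travel": [0, 0, 0.5], "yaw": -0.9}, {"hand": 1, "travel": [0, 0, 0.5], "yaw": -0.9}, {"hand": 1, "travel": [0, 0, 0.5], "yaw": -0.95}, {"hand": 1, "travel": [0, 0, 0], "yaw": 0}]'

```text
t: 5.62
position: [0.5011, 0.2049, 0.1587]
orientation: [-0.0, 0.779, 0.627, -0.001]
ft_force: [-0.1, -0.6, -0.4]
width: 0.0853
grip_force: 0.0
```

carry_out --steps '[{"hand": 1, "travel": [0, 0, 0.8], "yaw": 0}, {"hand": 1, "travel": [0, 0, 0.8], "yaw": 0}, {"hand": 1, "travel": [0, 0, 0.8], "yaw": 0}, {"hand": 1, "travel": [0, 0, 0.8], "yaw": 0}, {"hand": 1, "travel": [0, 0, 0.8], "yaw": 0}, {"hand": 1, "travel": [0, 0, 0.8], "yaw": 0}, {"hand": 1, "travel": [0, 0, 0.8], "yaw": 0}, {"hand": 1, "travel": [0, 0, 0.8], "yaw": 0}, {"hand": 1, "travel": [0, 0, 0.7], "yaw": 0}, {"hand": 1, "travel": [0, 0, 0], "yaw": 0}]'

```text
t: 6.88
position: [0.5007, 0.2048, 0.0161]
orientation: [-0.0, 0.779, 0.627, -0.001]
ft_force: [0.3, -0.4, 1.1]
width: 0.0857
grip_force: 0.0
```

```bash
python3 - <<'E'
from h import *
s=arm.get_state(); im=arm.get_image("scene")
cv2.imwrite("pics/s1.png",cv2.cvtColor(cv2.resize(im["frame"][100:300,260:480],(660,600),interpolation=cv2.INTER_CUBIC),cv2.COLOR_RGB2BGR))
print(s["position"],s["ft_force"])
E
```

```text
[0.50073396 0.20481042 0.01610129] [ 0.25703168 -0.43262789  1.11597286]
```

View pics/s1.png

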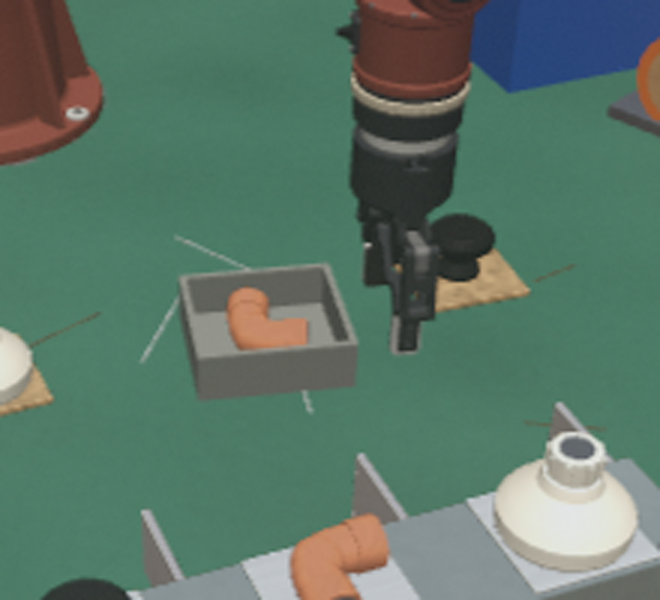

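The fingers stand just above the bench at the tray's +y side, clear of the knob. I'll start the side push and turn the tray gently as it goes.

carry_out --steps '[{"hand": 1, "travel": [-0.5, 0, 0], "yaw": 0}, {"hand": 1, "travel": [-0.4, 0, 0], "yaw": 0}, {"hand": 1, "travel": [-0.4, 0, 0], "yaw": 0}, {"hand": 1, "travel": [-0.4, 0, 0], "yaw": -0.1}, {"hand": 1, "travel": [-0.4, 0, 0], "yaw": -0.14}, {"hand": 1, "travel": [-0.4, 0, 0], "yaw": -0.14}, {"hand": 1, "travel": [-0.4, 0, 0], "yaw": -0.14}, {"hand": 1, "travel": [-0.4, 0, 0], "yaw": -0.14}, {"hand": 1, "travel": [0, 0, 0], "yaw": 0}]'

```text
t: 8.05
position: [0.4891, 0.1397, 0.0175]
orientation: [0.0, 0.747, 0.665, 0.0]
ft_force: [0.7, 0.7, 0.6]
width: 0.0857
grip_force: 0.3
```

```bash
cat > look.py <<'E'
from h import *
import sys
im=arm.get_image("top"); save(im,sys.argv[1])
for r in arm.landmark_of(im,"tray")[:1]: p=ray(im,r["pixel"],0); print("net",r["conf"],p.round(3))
# orange/rim-free fit: use given guess
g=[float(v) for v in sys.argv[2:5]]
hsv=cv2.cvtColor(im["frame"],cv2.COLOR_RGB2HSV).astype(int)
# refine by gradient: edge pixels near predicted hull
g8=cv2.cvtColor(im["frame"],cv2.COLOR_RGB2GRAY)
a=cv2.cvtColor(im["frame"],cv2.COLOR_RGB2LAB)[...,1].astype(float); a=cv2.GaussianBlur(a,(0,0),.7)
def score(q):
    h=hull(im,*q); s=0;c=h.mean(0)
    ins=cv2.fillConvexPoly(np.zeros(a.shape,np.uint8),np.round(h*16).astype(np.int32),1,shift=4)
    big=cv2.dilate(ins,np.ones((7,7)))-ins; sm=ins-cv2.erode(ins,np.ones((5,5)))
    return -(np.median(a[sm>0])-np.median(a[big>0])) - (a[sm>0].mean()-a[big>0].mean())
best=min(((score((g[0]+dx,g[1]+dy,g[2]+da)),(g[0]+dx,g[1]+dy,g[2]+da)) for dx in np.arange(-.016,.017,.004) for dy in np.arange(-.016,.017,.004) for da in np.arange(-.2,.21,.05)))
b=best[1]
best=min(((score((b[0]+dx,b[1]+dy,b[2]+da)),(b[0]+dx,b[1]+dy,b[2]+da)) for dx in np.arange(-.003,.004,.001) for dy in np.arange(-.003,.004,.001) for da in np.arange(-.05,.06,.01)))
print(best[0],np.round(best[1],3))
s=arm.get_state(); print(s["t"],s["position"].round(4) if hasattr(s["position"],"round") else s["position"],s["ft_force"])
f=im["frame"].copy(); cv2.polylines(f,[hull(im,*best[1]).round().astype(int)],True,(255,0,0)); cv2.imwrite("pics/"+sys.argv[1]+".png",cv2.cvtColor(cv2.resize(f[90:360,150:430],(622,600),interpolation=cv2.INTER_CUBIC),cv2.COLOR_RGB2BGR))
E
python3 look.py l1 .473 .07 -.12
```

```text
net 0.62 [0.481 0.062 0.   ]
-29.947441051531015 [ 0.481  0.069 -0.11 ]
8.15 [0.4889 0.1399 0.0173] [ 0.77463238  0.53126502 -0.63268862]
```

View pics/l1.png

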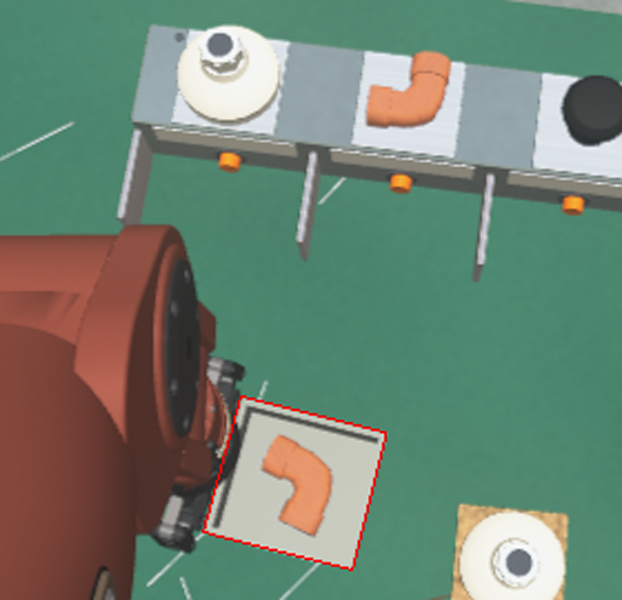

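The push tracks well: the tray now sits at (0.481, 0.069) with yaw -0.11, flush with the fingers. I'll finish the side push.

carry_out --steps '[{"hand": 1, "travel": [-0.42, 0, 0], "yaw": -0.13}, {"hand": 1, "travel": [-0.42, 0, 0], "yaw": -0.13}, {"hand": 1, "travel": [-0.42, 0, 0], "yaw": -0.13}, {"hand": 1, "travel": [-0.42, 0, 0], "yaw": -0.13}, {"hand": 1, "travel": [-0.42, 0, 0], "yaw": -0.13}, {"hand": 1, "travel": [-0.42, 0, 0], "yaw": -0.13}, {"hand": 1, "travel": [0, 0, 0], "yaw": 0}]'

```text
t: 9.02
position: [0.4856, 0.0889, 0.0173]
orientation: [0.0, 0.707, 0.707, -0.0]
ft_force: [-0.1, -0.6, -1.1]
width: 0.0854
grip_force: 0.0
```

```bash
python3 look.py l2 .478 .019 0
```

```text
net 0.71 [0.479 0.013 0.   ]
-28.80544962659428 [ 0.486  0.017 -0.   ]
9.125 [0.4856 0.0895 0.0173] [-0.39826736  0.31929612  0.10140595]
```

carry_out --steps '[{"hand": 1, "travel": [0.5, 0, 0], "yaw": 0}, {"hand": 1, "travel": [0.5, 0, 0], "yaw": 0}, {"hand": 1, "travel": [0.5, 0, -0.5], "yaw": 0}, {"hand": 1, "travel": [0, 0, -1], "yaw": 0}, {"hand": 1, "travel": [0, 0, -1], "yaw": 0}, {"hand": 1, "travel": [0, 0, -1], "yaw": 0}, {"hand": 1, "travel": [0, 0, -1], "yaw": 0}, {"hand": 1, "travel": [0, 0, -0.5], "yaw": 0}, {"hand": 1, "travel": [-0.84, -0.83, 0], "yaw": 0}, {"hand": 1, "travel": [-0.84, -0.83, 0], "yaw": 0}, {"hand": 1, "travel": [-0.84, -0.83, 0], "yaw": 0}, {"hand": 1, "travel": [-0.84, -0.83, 0], "yaw": 0}, {"hand": 1, "travel": [-0.84, -0.83, 0], "yaw": 0}, {"hand": 1, "travel": [-0.84, -0.83, 0], "yaw": 0}]'

```text
t: 10.88
position: [0.3854, 0.019, 0.1173]
orientation: [-0.0, 0.707, 0.707, -0.0]
ft_force: [0.0, -0.1, 0.0]
width: 0.0855
grip_force: 0.0
```

carry_out --steps '[{"hand": 1, "travel": [0, 0, 0], "yaw": -0.95}, {"hand": 1, "travel": [0, 0, 0], "yaw": -0.95}, {"hand": 1, "travel": [0, 0, 0], "yaw": -0.95}, {"hand": 1, "travel": [0, 0, 0], "yaw": -0.95}, {"hand": 1, "travel": [0, 0, 0], "yaw": -0.95}, {"hand": 1, "travel": [0, 0, 0], "yaw": -0.95}, {"hand": 1, "travel": [0, 0, 0], "yaw": -0.95}, {"hand": 1, "travel": [0, 0, 0], "yaw": -0.95}, {"hand": 1, "travel": [0, 0, 0], "yaw": -0.95}, {"hand": 1, "travel": [0, 0, 0], "yaw": -0.95}, {"hand": 1, "travel": [0, 0, 0], "yaw": -0.97}, {"hand": 1, "travel": [0, 0, 0], "yaw": 0}]'

```text
t: 12.38
position: [0.3859, 0.0194, 0.1173]
orientation: [-0.0, 0.0, 1.0, 0.0]
ft_force: [0.5, 1.3, 0.7]
width: 0.0854
grip_force: 0.0
```

```bash
python3 look.py l3 .482 .018 0
```

```text
net 0.75 [0.484 0.015 0.   ]
-23.11133515725963 [0.487 0.016 0.01 ]
12.475 [0.3859 0.0193 0.1173] [0.86337092 0.80276061 0.25976377]
```

View pics/l3.png

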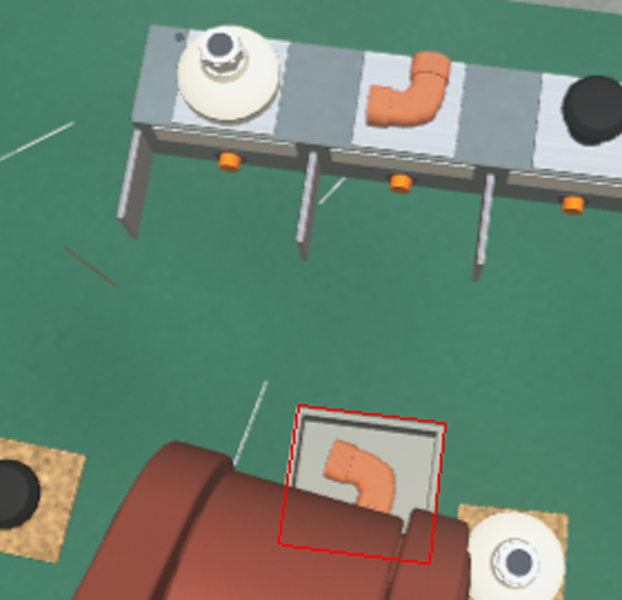

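The tray is square at about (0.485, 0.0165), in line with the middle bay (y≈0.0195). I'll lower the hand behind it and push ahead, stopping just before the dividers to check.

carry_out --steps '[{"hand": 1, "travel": [0, 0, 0.7], "yaw": 0}, {"hand": 1, "travel": [0, 0, 0.7], "yaw": 0}, {"hand": 1, "travel": [0, 0, 0.7], "yaw": 0}, {"hand": 1, "travel": [0, 0, 0.7], "yaw": 0}, {"hand": 1, "travel": [0, 0, 0.7], "yaw": 0}, {"hand": 1, "travel": [0, 0, 0.7], "yaw": 0}, {"hand": 1, "travel": [0, 0, 0.7], "yaw": 0}, {"hand": 1, "travel": [0, 0, 0.1], "yaw": 0}, {"hand": 1, "travel": [0, 0, 0], "yaw": 0}]'

```text
t: 13.6
position: [0.3861, 0.0192, 0.0175]
orientation: [-0.0, 0.0, 1.0, 0.0]
ft_force: [0.1, 0.2, -0.2]
width: 0.0856
grip_force: 0.0
```

carry_out --steps '[{"hand": 1, "travel": [-0.5, 0, 0], "yaw": 0}, {"hand": 1, "travel": [-0.4, 0, 0], "yaw": 0}, {"hand": 1, "travel": [-0.4, 0, 0], "yaw": 0}, {"hand": 1, "travel": [-0.4, 0, 0], "yaw": 0}, {"hand": 1, "travel": [-0.5, 0.01, 0], "yaw": 0}, {"hand": 1, "travel": [-0.5, 0.01, 0], "yaw": 0}, {"hand": 1, "travel": [-0.5, 0.01, 0], "yaw": 0}, {"hand": 1, "travel": [-0.5, 0.01, 0], "yaw": 0}, {"hand": 1, "travel": [-0.5, 0.01, 0], "yaw": 0}, {"hand": 1, "travel": [-0.5, 0.01, 0], "yaw": 0}, {"hand": 1, "travel": [-0.5, 0.01, 0], "yaw": 0}, {"hand": 1, "travel": [-0.5, 0.01, 0], "yaw": 0}, {"hand": 1, "travel": [-0.5, 0.01, 0], "yaw": 0}, {"hand": 1, "travel": [-0.5, 0.01, 0], "yaw": 0}, {"hand": 1, "travel": [-0.5, 0.01, 0], "yaw": 0}, {"hand": 1, "travel": [-0.5, 0.01, 0], "yaw": 0}, {"hand": 1, "travel": [-0.4, 0.01, 0], "yaw": 0}, {"hand": 1, "travel": [0, 0, 0], "yaw": 0}]'

```text
t: 15.85
position: [0.5479, 0.0219, 0.0169]
orientation: [-0.0, -0.0, 1.0, 0.0]
ft_force: [-0.8, 0.5, -1.2]
width: 0.0852
grip_force: 0.4
```

```bash
python3 look.py l4 .617 .018 0
```

```text
-5.952106093348277 [ 0.628  0.017 -0.08 ]
15.95 [0.5479 0.0219 0.0171] [-0.41882713  0.15939257 -1.51845306]
```

View pics/l4.png

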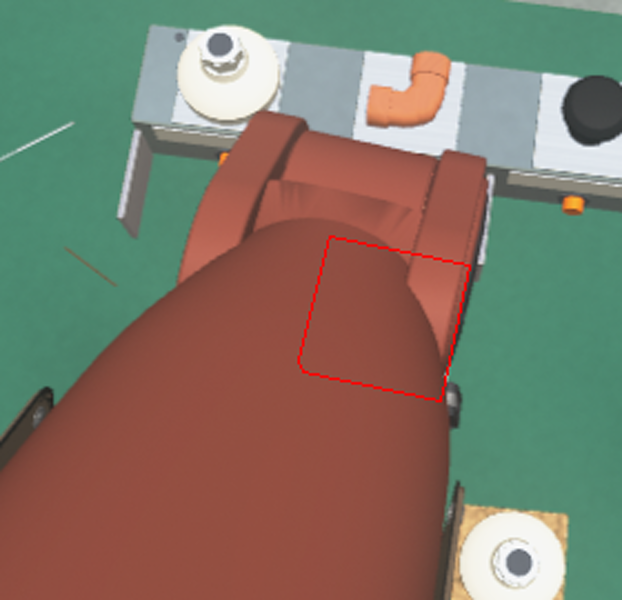

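The arm hides the tray in the top view, so I'll use the scene camera with the expected tray box overlaid.

```bash
python3 - <<'E'
from h import *
im=arm.get_image("scene"); f=im["frame"].copy()
cv2.polylines(f,[hull(im,.6145,.0185,0).round().astype(int)],True,(255,0,0))
cv2.imwrite("pics/s2.png",cv2.cvtColor(cv2.resize(f[180:370,240:460],(660,570),interpolation=cv2.INTER_CUBIC),cv2.COLOR_RGB2BGR))
E
```

```text
(no output)
```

View pics/s2.png

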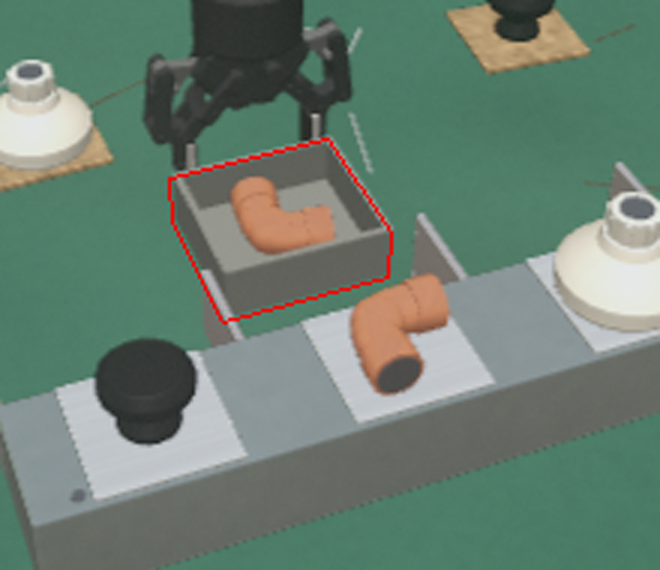

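The tray matches the predicted pose and lines up with the middle bay's mouth. I'll push it in.

carry_out --steps '[{"hand": 1, "travel": [-0.4, 0, 0], "yaw": 0}, {"hand": 1, "travel": [-0.4, 0, 0], "yaw": 0}, {"hand": 1, "travel": [-0.4, 0, 0], "yaw": 0}, {"hand": 1, "travel": [-0.4, 0, 0], "yaw": 0}, {"hand": 1, "travel": [-0.4, 0, 0], "yaw": 0}, {"hand": 1, "travel": [-0.4, 0, 0], "yaw": 0}, {"hand": 1, "travel": [-0.4, 0, 0], "yaw": 0}, {"hand": 1, "travel": [-0.4, 0, 0], "yaw": 0}, {"hand": 1, "travel": [-0.3, 0, 0], "yaw": 0}, {"hand": 1, "travel": [-0.3, 0, 0], "yaw": 0}, {"hand": 1, "travel": [-0.2, 0, 0], "yaw": 0}, {"hand": 1, "travel": [0, 0, 0], "yaw": 0}]'

```text
t: 17.5
position: [0.6273, 0.0219, 0.0173]
orientation: [-0.001, -0.0, 1.0, -0.0]
ft_force: [-6.8, 0.3, 1.9]
width: 0.0854
grip_force: 3.2
```

carry_out --steps '[{"hand": 1, "travel": [-0.1, 0, 0], "yaw": 0}, {"hand": 1, "travel": [-0.1, 0, 0], "yaw": 0}, {"hand": 1, "travel": [0, 0, 0], "yaw": 0}]'

```text
t: 17.88
position: [0.6305, 0.0219, 0.0173]
orientation: [-0.002, -0.0, 1.0, -0.0]
ft_force: [-9.8, -0.3, 5.1]
width: 0.0853
grip_force: 4.8
```

carry_out --steps '[{"hand": 1, "travel": [-0.1, 0, 0], "yaw": 0}, {"hand": 1, "travel": [0, 0, 0], "yaw": 0}]'

```text
t: 18.12
position: [0.6322, 0.0219, 0.0173]
orientation: [-0.002, -0.0, 1.0, -0.0]
ft_force: [-10.4, -0.4, 6.2]
width: 0.0856
grip_force: 5.3
```

carry_out --steps '[{"hand": 1, "travel": [-0.1, 0, 0], "yaw": 0}, {"hand": 1, "travel": [0, 0, 0], "yaw": 0}]'

```text
t: 18.38
position: [0.634, 0.0219, 0.0173]
orientation: [-0.002, -0.0, 1.0, -0.0]
ft_force: [-11.8, -0.0, 7.6]
width: 0.0855
grip_force: 5.8
```

carry_out --steps '[{"hand": 1, "travel": [-0.1, 0, 0], "yaw": 0}, {"hand": 1, "travel": [0, 0, 0], "yaw": 0}]'

```text
t: 18.62
position: [0.634, 0.0219, 0.0172]
orientation: [-0.004, -0.0, 1.0, -0.0]
ft_force: [-18.7, -0.8, 14.3]
width: 0.0855
grip_force: 9.8
```

carry_out --steps '[{"hand": 1, "travel": [-0.1, 0, 0], "yaw": 0}, {"hand": 1, "travel": [0, 0, 0], "yaw": 0}]'

```text
t: 18.88
position: [0.634, 0.0219, 0.0172]
orientation: [-0.005, -0.0, 1.0, -0.0]
ft_force: [-27.7, -1.8, 21.3]
width: 0.0852
grip_force: 13.7
```

```bash
python3 - <<'E'
from h import *
im=arm.get_image("scene"); f=im["frame"].copy()
s=arm.get_state();print(s["position"],s["ft_force"],s["torque"])
cv2.polylines(f,[hull(im,.702,.0195,0).round().astype(int)],True,(255,0,0))
cv2.imwrite("pics/s3.png",cv2.cvtColor(cv2.resize(f[180:370,240:460],(660,570),interpolation=cv2.INTER_CUBIC),cv2.COLOR_RGB2BGR))
E
```

```text
[0.63401848 0.02195191 0.01715213] [-26.96103934  -1.43013818  20.22705045] [-0.22791246  5.07070786 -0.05141991]
```

View pics/s3.png

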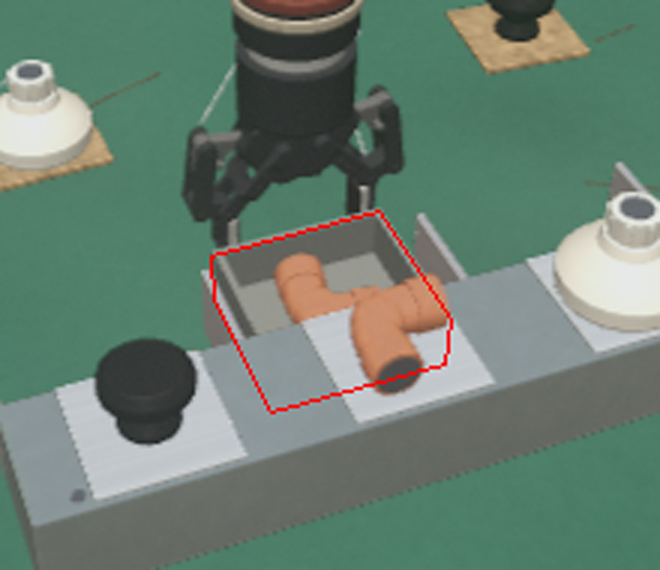

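The tray hit a hard stop at hand x=0.634, as predicted, and sits square in the middle bay. I'll hold it for 1.6 s, back off gently, then lift clear.

carry_out --steps '[{"hand": 1, "travel": [0.04, 0, 0], "yaw": 0}, {"hand": 1, "travel": [0, 0, 0], "yaw": 0}, {"hand": 1, "travel": [0, 0, 0], "yaw": 0}, {"hand": 1, "travel": [0, 0, 0], "yaw": 0}, {"hand": 1, "travel": [0, 0, 0], "yaw": 0}, {"hand": 1, "travel": [0, 0, 0], "yaw": 0}, {"hand": 1, "travel": [0, 0, 0], "yaw": 0}, {"hand": 1, "travel": [0, 0, 0], "yaw": 0}, {"hand": 1, "travel": [0, 0, 0], "yaw": 0}, {"hand": 1, "travel": [0, 0, 0], "yaw": 0}, {"hand": 1, "travel": [0, 0, 0], "yaw": 0}, {"hand": 1, "travel": [0, 0, 0], "yaw": 0}, {"hand": 1, "travel": [0, 0, 0], "yaw": 0}, {"hand": 1, "travel": [0, 0, 0], "yaw": 0}]'

```text
t: 20.68
position: [0.634, 0.0219, 0.0171]
orientation: [-0.005, -0.0, 1.0, -0.0]
ft_force: [-23.4, -1.4, 17.6]
width: 0.0855
grip_force: 12.0
```

carry_out --steps '[{"hand": 1, "travel": [0.1, 0, 0], "yaw": 0}, {"hand": 1, "travel": [0.1, 0, 0], "yaw": 0}, {"hand": 1, "travel": [0.2, 0, 0], "yaw": 0}, {"hand": 1, "travel": [0.3, 0, 0], "yaw": 0}, {"hand": 1, "travel": [0.5, 0, 0], "yaw": 0}, {"hand": 1, "travel": [0.5, 0, 0], "yaw": 0}, {"hand": 1, "travel": [0.5, 0, 0], "yaw": 0}, {"hand": 1, "travel": [0.5, 0, -0.5], "yaw": 0}, {"hand": 1, "travel": [0.5, 0, -1], "yaw": 0}, {"hand": 1, "travel": [0.5, 0, -1], "yaw": 0}, {"hand": 1, "travel": [0.8, 0, -1], "yaw": 0}, {"hand": 1, "travel": [0.8, 0, -1], "yaw": 0}, {"hand": 1, "travel": [1, 0, -1], "yaw": 0}, {"hand": 1, "travel": [1, 0, -1], "yaw": 0}, {"hand": 1, "travel": [1, 0, -0.5], "yaw": 0}, {"hand": 1, "travel": [1, 0, 0], "yaw": 0}, {"hand": 1, "travel": [0, 0, 0], "yaw": 0}]'

```text
t: 22.8
position: [0.4521, 0.0219, 0.158]
orientation: [0.0, -0.0, 1.0, -0.0]
ft_force: [0.7, 0.6, -0.2]
width: 0.0855
grip_force: 0.0
```

```bash
python3 look.py l5 .697 .0195 0
```

```text
net 0.73 [0.439 0.295 0.   ]
-5.164303959474822 [ 0.709  0.02  -0.   ]
22.9 [0.4538 0.0217 0.1579] [1.35628172 0.09219493 0.36215578]
```

View pics/l5.png

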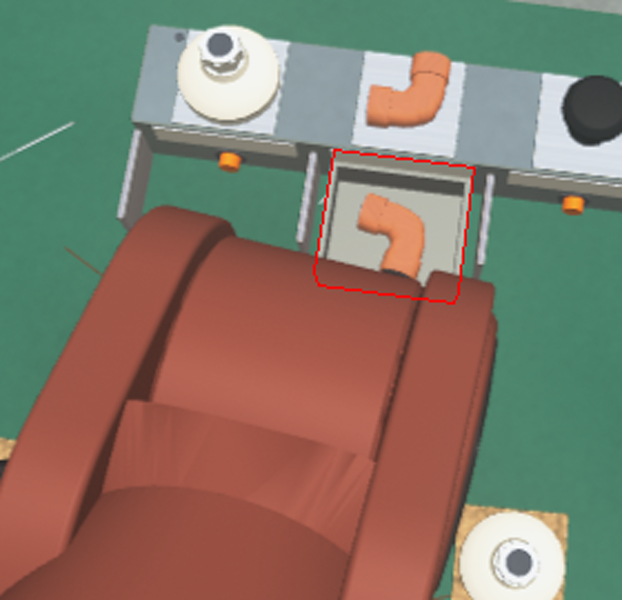

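The tray sits square in the middle bay (around 395,225 in the crop) with the elbow in it. The hand is clear, so I'm handing in.

```bash
python3 -c "
from rig import arm
print(arm.finish_job())"
```

```text
the job is handed in; nothing more can be done
None
```

I slid the tray with the copper elbow into the middle bay (the one with the elbow sample), held it hard against the back stop for about 1.7 s, let go, and handed in the job; the final picture shows it still square in the bay.

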